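Check a board's moisture with a sprung-foot meter

TASK

Take the black hand-held moisture meter out of its dock, set its sprung foot inside the ring on the flat check block, upright and lightly, with the foot about half way in, for about a second, and then do the same inside the ring (not on the cross) of the board on the tilting table, this time with the meter square to the sloping board. Finish there: the program ends with the gripper still holding the meter still against the board, the foot about half way in. Press gently, do not shift the tilting table, and do not disturb the loose things lying about on the bench.

Things in the scene. Friction and masses are not known exactly. Their poses are not given: they have to be found in the camera images.
- meter: moisture meter, 0.22 kg: black case 32 mm thick (x), 56 wide (y), 110 tall (z), grip across the 32. Origin: centre of the case's underside; z points up the case, away from the foot. Below it a fixed grey neck, 28 mm across, 12 long, then the sprung foot. Starts upright in the dock, underside 50 mm and top 160 mm above the bench; lift it straight up 40 mm or more to free it.
- foot_face (a point): centre of the flat underside of the meter's foot, a metal disc 22 mm across and 6 mm thick on a 14 mm rod; on the meter's axis, 34 mm below the case's underside when the foot is out. Axes as the meter's.
- foot (a joint): how far the sprung foot is pushed into the meter: 0 = fully out, 0.014 m = fully in. The spring pushes back with 1 N at first and 0.4 N more per mm: 3.8 N half way (7 mm), 6.6 N fully in. Fully out, 16 mm of the rod shows between neck and disc.
- dock: the meter's dock, a fixed grey block 90 (x) x 100 (y) x 50 mm tall with a 35 mm upright through hole in its middle; origin at the centre of its underside, z up. The meter's neck and foot hang in the hole.
- block_mark (a point): centre of the ring on the flat level top of the check block, a fixed white block 70 (x) x 90 (y) x 30 mm tall on a thin rubber pad of 90 x 110 mm. Inked dark ring 40 mm inside and 45 mm outside diameter, with a dot in the middle; z points up.
- block: the check block; origin at the centre of its underside, 30 mm below block_mark
- board_mark (a point): centre of the ring (same size, with dot) on the sloping board; z is the board's outward normal, x points up the slope, away from the robot, y along the board. Pale board 140 (x) x 280 (y) x 22 mm, clamped on a tilting table. Ring mid-way up the slope, 70 mm from the board's middle to +y; a cross mark lies 140 mm from it to -y. A clamp finger 6 mm high, 40 wide, sits mid upper edge.
- tilt (a joint): slope of the tilting table in rad, between 0.16 and 0.44, low edge on the robot's side; stiff, stays where set (turns only under more than about 7 N m)
- tilt_base: fixed steel base of the tilting table, carrying the hinged plate and the board; 190 x 130 mm; origin at the centre of its underside. The board's lower edge is about 80 mm above the bench and its upper edge up to about 145 mm.
- offcut: loose offcut of brown wood, 90 x 55 x 30 mm, lying flat; origin at the centre of its underside; a bystander
- pencil: flat carpenter's pencil, 170 x 14 x 8 mm, lying; origin at the centre of its underside, x along it; a bystander
- glue: closed white glue bottle, 60 mm across, 140 mm tall; origin at the centre of its underside; a bystander
- mug: white mug, 76 mm across, 90 mm tall, its handle to its own +y; origin at the centre of its underside; a bystander
- tape: grey tape-measure case standing, 70 x 35 x 65 mm tall; origin at the centre of its underside; a bystander
- driver: screwdriver with black handle lying on the bench, about 0.2 m long along its x; a bystander
- wrench: steel wrench lying on the bench, about 0.2 m long along its x; a bystander
Not all that is in view belongs to the job. Leave any pink look-alike of the meter alone. Leave any green look-alike of the dock alone.

How it is judged:
By the outcome, as a careful person would: the job done as asked, in the order asked, and still so for the second after the job is handed in, while the arm keeps its last pose, push and grip.
It also fails if it takes over 51 s, if anything falls off the work surface, if the arm or the gripper's body presses on something with over 40 N, if the wrist force passes 120 N, or if a joint passes its speed limit or range.

ROBOT

A 6-joint arm with a two-finger parallel gripper is mounted at the origin on the work surface. World frame = base frame: x ahead of the robot, y to its left, z up, the work surface at z = 0. Lengths are in mm, angles in rad, forces in N, time in s.
With the tool pointing down it reaches from about 400 to 925 mm from the base axis. Payload 12.5 kg.
Tool frame: the origin (TCP) lies on the mounting face of the last link; the fingertips stand 190 mm ahead of it and the grasp point (between the pads) lies 171 mm ahead of it; z points along the fingers, y is the line along which they close (so a half turn about z gives the same grasp; the last joint's range is limited). The gripper opens to 95 mm and grips with 3 to 60 N. Pads are 20 mm wide; open, the fingers measure 119 mm over their backs; the gripper's body (75 mm by 180 mm) begins 59 mm behind the grasp point.
Start: joints at [1.034, 0.491, 1.559, -0, 1.092, -0.106], TCP at [260.976, 567.905, 404.761] pointing down, gripper open.
Joint ranges: [-3.1, 3.1], [-0.84, 2.19], [0.05, 2.79], [-1.13, 4.28], [0.06, 2.93], [-2.69, 2.69]. Speed limits (rad/s): [2.22, 2.22, 2.79, 3.14, 3.14, 3.14].

INTERFACE

Orientations are given as [roll, pitch, yaw] about the fixed x, y, z axes, in that order (R = Rz(yaw) Ry(pitch) Rx(roll)).
In Python, from cell import env gives the robot as it stands.
- The arm moves only by the tool carry_out, never from a script. Its argument "series" is a list of rows, each a list of 5 numbers: the shift along the tool's x, y, z in m, then the turn about the tool's z in degrees, then the opening, from 0 (shut) to 1 (fully open). A call has 1 to 20 rows; each row is the pose to reach, as a shift and turn from the pose commanded when the call began, along the tool's axes at that moment; what a row does not reach only later rows make up. A row lasts 1/8 s, in which the tool goes at most 62.5 mm and 10.7 degrees, less where a joint would pass 70% of its speed; a pose out of reach is approached as far as the arm can. A call with a gripper value outside its range is refused whole. The fingers move at their own pace and stop on an object; the grip force is fixed at half the most. Time passes only in rows, so rows that repeat a pose let the fingers close. It gives the time, the measured TCP pose, the force, the opening and the grip force at its end, in the units of the state.
- env.state(): the state, without advancing time (a new reading comes with each control period).
- env.read_camera(name): name is "scene" or "top"; returns (picture, depth): 400x640x3 uint8, red, green, blue; 400x640 float32, mm along the optical axis (not along the pixel's ray), 0 where there is no reading.
- env.get_calibration(name): a dict with "intrinsics" (3x3 intrinsics, pixels), "cam_to_world" (4x4, takes a point from camera to world coordinates). Camera axes: x right, y up, looking along -z (the intrinsics and any distortion apply to the point x, -y, -z); pixel columns grow to the right and rows downward; lengths in mm; the calibration is good to about 2 mm. A picture is of the moment at which its call begins. get_calibration takes no time and is no camera call.
- env.job_done(): hands the job in; it is judged then, once.
The state is a dict: "t": time; "joints": joint angles; "qvel": joint speeds; "tau": joint torques, N m; "eef_pos": TCP position; "tcp_rot": TCP orientation; "ft_force": force on the tool from outside, world axes, zero at the start; "moment": the same for the moment, N m; "opening": opening from 0.0 (shut) to 1.0 (fully open); "grip_force": force on a finger pad.
Only numpy, scipy, OpenCV 4.12 (cv2) and the standard library are available. Lean on these libraries where they do the work, as an engineer would, in place of code of your own. Each camera call takes 0.05 s, during which the arm holds its last target. There are 200 camera calls.

## Working session

There is one attempt and no reset: what is moved stays moved. The work goes in short steps, Python scripts to look and compute and a tool call to move; the robot and the scene stay as the last step left them, time stands still between calls to the robot, and variables do not carry over. Pictures are saved under pics/ and viewed, at most 10 in all, crops included, and the job is handed in when it is done.

Besides the shell and the picture viewer there is one more tool, called after "Call:" as name([rows], argument=value, ...), one row to a line, values as JSON. carry_out: Moves the arm, as the interface text tells. Its arguments: {"type":"object","properties":{"series":{"type":"array","items":{"type":"array","items":{"type":"number"}}}},"required":["series"]}

```bash
mkdir -p pics; cat > h.py <<'E'
import numpy as np, cv2
from cell import env
def cloud(name):
    p,d=env.read_camera(name); c=env.get_calibration(name)
    K=np.array(c["intrinsics"]);T=np.array(c["cam_to_world"])
    v,u=np.mgrid[0:d.shape[0],0:d.shape[1]]
    x=(u-K[0,2])/K[0,0]*d; y=(v-K[1,2])/K[1,1]*d
    P=np.stack([x,-y,-d],-1)@T[:3,:3].T+T[:3,3]
    P[d==0]=np.nan
    return p,d,P
E
python3 - <<'E'
from h import *
print({k:np.round(v,3) if not isinstance(v,dict) else v for k,v in env.state().items()})
ims=[]
for n in("scene","top"):
    p,d,P=cloud(n); np.savez(f"{n}.npz",p=p,P=P,d=d)
    cv2.imwrite(f"pics/{n}0.png",p[:,:,::-1])
    c=env.get_calibration(n);print(c)
E
```

```text
{'t': np.float64(0.0), 'joints': array([ 1.034,  0.492,  1.559, -0.   ,  1.092, -0.106]), 'qvel': array([-0.001,  0.001,  0.001,  0.   , -0.001, -0.001]), 'tau': array([ 0.0000e+00, -6.1264e+01, -2.5818e+01,  6.9000e-02,  4.8000e-02,
       -0.0000e+00]), 'eef_pos': array([260.925, 567.895, 404.144]), 'tcp_rot': array([-3.14 , -0.   ,  2.711]), 'ft_force': array([ 0.186, -0.068,  0.154]), 'moment': array([-0.018,  0.035, -0.003]), 'grip_force': np.float64(0.0), 'opening': np.float64(1.0)}
{'intrinsics': array([[440.49965782,   0.        , 311.35976517],
       [  0.        , 440.49965782, 194.18776365],
       [  0.        ,   0.        ,   1.        ]]), 'cam_to_world': array([[-3.66048271e-01, -7.12698328e-01,  5.98389302e-01,
         1.31640218e+03],
       [ 9.30562582e-01, -2.74890320e-01,  2.41844151e-01,
         3.57172093e+02],
       [-7.87049577e-03,  6.45365327e-01,  7.63833522e-01,
         1.17669899e+03],
       [ 0.00000000e+00,  0.00000000e+00,  0.00000000e+00,
         1.00000000e+00]])}
{'intrinsics': array([[430.4543797 ,   0.        , 318.69086172],
       [  0.        , 430.4543797 , 197.7016974 ],
       [  0.        ,   0.        ,   1.        ]]), 'cam_to_world': array([[-2.14275665e-02,  9.90592961e-01, -1.35153412e-01,
         3.24232243e+02],
       [-9.99760675e-01, -2.18270301e-02, -1.47435512e-03,
         1.41160820e+01],
       [-4.41048340e-03,  1.35089474e-01,  9.90823588e-01,
         1.28533754e+03],
       [ 0.00000000e+00,  0.00000000e+00,  0.00000000e+00,
         1.00000000e+00]])}
```

View pics/scene0.png

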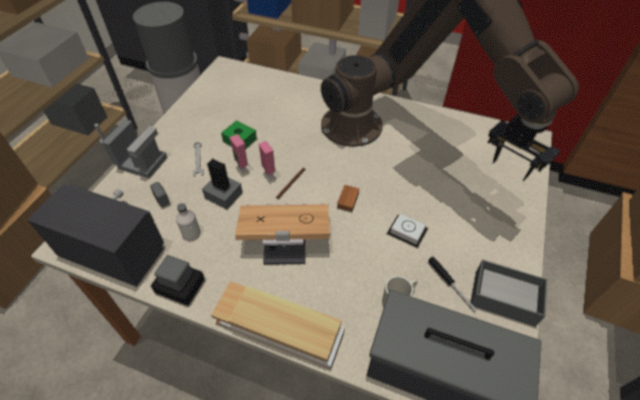

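View pics/top0.png

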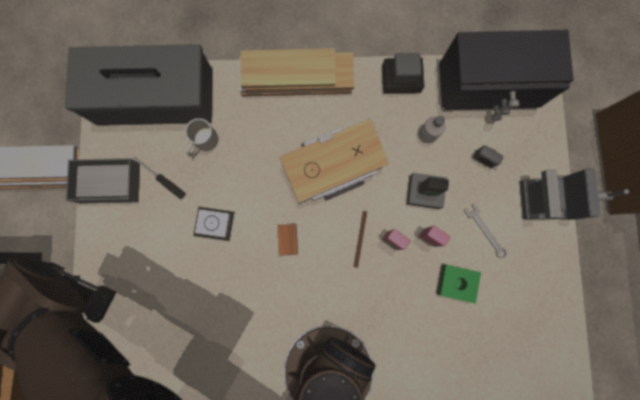

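Candidates for the meter: the black one in the grey dock, scene (219,180) / top (435,185); the pink look-alikes, scene (238,150) and (267,157); and the empty green dock at (239,132). I choose the black one. The ring on the board is at scene (306,218), with the cross at (260,219). The check block's ring is at scene (408,228).

```bash
cat > m.py <<'E'
from h import *
S={n:np.load(f"{n}.npz") for n in("scene","top")}
def rect(pts):
    r=cv2.minAreaRect(pts[:,:2].astype(np.float32)); return [np.round(a,1) for a in r]
def sel(n,c,r):
    P=S[n]["P"];q=P.reshape(-1,3);return q[np.hypot(q[:,0]-c[0],q[:,1]-c[1])<r]
for n,px in(("scene",dict(meter=(219,170),block=(408,228),ring=(306,218))),("top",dict(meter=(440,184),block=(211,223),ring=(312,170)))):
    P=S[n]["P"];I=S[n]["p"]
    for k,(u,v) in px.items(): print(n,k,P[v,u].round(1))
    b=P[px["block"][1],px["block"][0]]
    q=sel(n,b,75);q=q[np.abs(q[:,2]-b[2])<8];print(" blocktop",rect(q),q.mean(0).round(1),len(q))
    # dark ring pixels
    for k,R in(("block",32),("ring",32)):
        u,v=px[k]; g=I.astype(int).sum(2); w=slice(v-22,v+23),slice(u-22,u+23)
        c=P[w];gg=g[w];d=np.linalg.norm(c-P[v,u],axis=-1)<R
        th=np.median(gg[d])*.78; m=d&(gg<th); pts=c[m]
        print(" dark",k,m.sum(),np.median(pts,0).round(1),((np.nanmax(pts,0)+np.nanmin(pts,0))/2).round(1),np.ptp(pts,0).round(1))
    c=P[px["ring"][1],px["ring"][0]]
    q=sel(n,c,55)
    for i in range(5):
        o=q.mean(0);nn=np.linalg.svd(q-o)[2][2];nn*=np.sign(nn[2]);q=q[np.abs((q-o)@nn)<(15,8,5,4,4)[i]]
    print(" board n",nn.round(3),"tilt",np.arccos(nn[2]).round(3),o.round(1),len(q))
    c=P[px["meter"][1],px["meter"][0]];q=sel(n,c,110)
    t=q[(q[:,2]>153)&(q[:,2]<168)];print(" metertop",len(t),len(t) and (rect(t),t.mean(0).round(1)))
    t=q[(q[:,2]>44)&(q[:,2]<56)];print(" docktop",len(t),rect(t))
a=S["scene"]["p"][130:260,160:360,::-1];b=S["top"]["p"][120:250,270:470,::-1]
cv2.imwrite("pics/crop.png",cv2.resize(np.vstack([a,b]),None,fx=2.3,fy=2.3,interpolation=2))
E
python3 m.py
```

```text
scene meter [ 527.6 -278.7  154.4]
scene block [440.  333.9  31.9]
scene ring [568.3  36.2 101. ]
 blocktop [array([431.2, 332.8]), array([90.2, 74.5]), np.float64(81.8)] [433.7 333.5  29.5] 516
 dark block 23 [465.2 331.2  22.9] [465.5 331.2  22.4] [ 7.5 33.  14.8]
  return _methods._mean(a, axis=axis, dtype=dtype,
  ret = um.true_divide(
Traceback (most recent call last):
  File "m.py", line 17, in <module>
    print(" dark",k,m.sum(),np.median(pts,0).round(1),((np.nanmax(pts,0)+np.nanmin(pts,0))/2).round(1),np.ptp(pts,0).round(1))
                                                        ~~~~~~~~~^^^^^^^
ValueError: zero-size array to reduction operation fmax which has no identity
```

```bash
python3 - <<'E'
s=open("m.py").read()
i=s.index("        th=np.median"); j=s.index("    c=P[px[\"ring\"]")
s=s[:i]+'''        G=cv2.cvtColor(I,cv2.COLOR_RGB2GRAY); bh=cv2.morphologyEx(G,cv2.MORPH_BLACKHAT,np.ones((7,7)))[w]
        m=(np.linalg.norm(c-P[v,u],axis=-1)<27)&(bh>np.percentile(bh[d],60)); pts=c[m]
        o=pts.mean(0);f=lambda z:np.linalg.norm(pts-np.array([*z[:2],0])-[0,0,z[2]],axis=1)
        from scipy.optimize import least_squares as ls
        uv=pts[:,:2]; e=ls(lambda z:np.hypot(*(uv-z).T)-21,o[:2],loss="soft_l1",f_scale=2)
        print(" ring",k,m.sum(),o.round(1),e.x.round(1),np.ptp(pts,0).round(1),np.abs(e.fun).mean().round(1))
'''+s[j:]
open("m.py","w").write(s)
E
python3 m.py
```

```text
scene meter [ 527.6 -278.7  154.4]
scene block [440.  333.9  31.9]
scene ring [568.3  36.2 101. ]
 blocktop [array([431.2, 332.8]), array([90.2, 74.5]), np.float64(81.8)] [433.7 333.5  29.5] 516
 ring block 70 [440.8 333.3  30.2] [431.5 332.8] [51.  47.2 12.7] 3.7
 ring ring 77 [568.5  38.8  98.1] [565.8  35.1] [47.3 46.6 14.7] 2.8
 board n [0.363 0.859 0.361] tilt 1.202 [577.3  47.7  56.8] 107
 metertop 140 ([array([ 511.4, -299. ]), array([59. , 34.6]), np.float64(82.4)], array([ 512.8, -297.7,  158.3]))
 docktop 384 [array([ 509.4, -299. ]), array([101.6,  94.8]), np.float64(80.5)]
top meter [ 507.4 -306.2  159.2]
top block [427.7 332.   31. ]
top ring [565.3  33.   97.3]
 blocktop [array([429.2, 331.9]), array([91.3, 69.5]), np.float64(80.3)] [429.  331.2  29.1] 722
 ring block 140 [428.7 331.9  29.1] [428.6 332.4] [47.5 50.7 13.7] 2.9
 ring ring 151 [566.3  35.2  96.7] [566.2  34.5] [47.4 48.1 17.7] 2.7
 board n [-0.207 -0.086  0.975] tilt 0.226 [565.7  33.   96.3] 1101
 metertop 249 ([array([ 510.4, -300.1]), array([54.9, 32.5]), np.float64(79.6)], array([ 509.7, -300. ,  158.5]))
 docktop 620 [array([ 510.6, -300.6]), array([101. ,  90.8]), np.float64(80.3)]
```

View pics/crop.png

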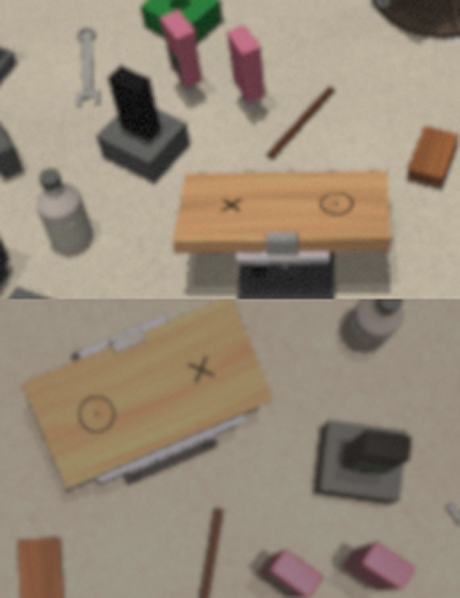

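The crop confirms it: the black meter stands in the grey dock, upper part (135,105), and the pink and green items are the decoys. The ring is at (337,203) and the cross at (231,205).

```bash
cat >> h.py <<'E'
def go(goal,yaw=None):
    s=env.state();y=s["tcp_rot"][2];d=np.array(goal)-s["eef_pos"]
    o=[d[0]*np.cos(y)+d[1]*np.sin(y),d[0]*np.sin(y)-d[1]*np.cos(y),-d[2]]
    t=0 if yaw is None else (np.degrees(y)-yaw+180)%360-180
    print(np.round(o,1),"turn",round(t,1))
E
python3 - <<'E'
from h import *
go([480,180,404]);go([510.5,-299.8,404],80.2)
S={n:np.load(f"{n}.npz") for n in("scene","top")}
for n in S:
    q=S[n]["P"].reshape(-1,3);I=S[n]["p"].reshape(-1,3).astype(int)
    c=np.array([566,35,97]);n0=np.array([-.207,-.086,.975])
    m=(np.abs((q-c)@n0)<12)&(np.hypot(q[:,0]-595,q[:,1]+30)<165)&(I[:,0]>I[:,2]*1.45)
    q=q[m]
    for i in range(4):
        o=q.mean(0);nn=np.linalg.svd(q-o)[2][2];nn*=np.sign(nn[2]);r=(q-o)@nn;q=q[np.abs(r)<3.5]
    print(n,len(q),"n",nn.round(4),"tilt",np.arccos(nn[2]).round(3),"az",np.degrees(np.arctan2(-nn[1],-nn[0])).round(1),"z at ring",(o[2]-(nn[:2]@(c[:2]-o[:2]))/nn[2]).round(1),"std",r.std().round(2))
    print(cv2.minAreaRect(q[:,:2].astype(np.float32)))
E
```

```text
[-3.61e+02 -2.61e+02  2.00e-01] turn 0
[-5.891e+02 -6.842e+02  2.000e-01] turn 75.1
scene 2479 n [-0.1999 -0.0806  0.9765] tilt 0.217 az 22.0 z at ring 96.6 std 1.52
((595.5925903320312, -29.046951293945312), (140.9217987060547, 279.5680236816406), 21.945707321166992)
top 3998 n [-0.2005 -0.0821  0.9762] tilt 0.218 az 22.3 z at ring 96.4 std 1.73
((593.42578125, -29.942413330078125), (136.32229614257812, 279.3811950683594), 22.225299835205078)
```

Call:
carry_out([
  [-0.05,-0.036,0,0,1],
  [-0.1,-0.072,0,0,1],
  [-0.15,-0.108,0,5,1],
  [-0.2,-0.144,0,10,1],
  [-0.25,-0.18,0,15,1],
  [-0.3,-0.216,0,20,1],
  [-0.361,-0.261,0,25,1],
  [-0.389,-0.314,0,31,1],
  [-0.418,-0.367,0,38,1],
  [-0.446,-0.42,0,45,1],
  [-0.475,-0.473,0,52,1],
  [-0.503,-0.526,0,60,1],
  [-0.532,-0.579,0,67,1],
  [-0.56,-0.632,0,75.1,1],
  [-0.589,-0.684,0,75.1,1],
  [-0.589,-0.684,0,75.1,1],
  [-0.589,-0.684,0,75.1,1],
  [-0.589,-0.684,0,75.1,1],
])

```text
t: 2.35
eef_pos: [510.6, -298.3, 404.8]
tcp_rot: [-3.141, -0.0, 1.401]
ft_force: [-0.4, 0.5, -0.1]
opening: 1.003
grip_force: 0.0
```

```bash
python3 - <<'E'
from h import *
s=env.state();print(s["t"],s["eef_pos"],s["tcp_rot"],s["joints"]);go([510.5,-299.8,301],80.2)
E
```

```text
2.35 [ 510.58773405 -298.33865214  404.78497785] [-3.14135001e+00 -3.35874123e-04  1.40136208e+00] [-6.40495105e-01  4.42956356e-01  1.64395386e+00  2.17461905e-04
  1.05505109e+00 -4.71168177e-01]
[ -1.5   0.2 103.8] turn 0.1
```

Call:
carry_out([
  [-0.001,0,0.04,0,1],
  [-0.0015,0,0.08,0,1],
  [-0.0015,0,0.104,0,1],
  [-0.0015,0,0.104,0,1],
  [-0.0015,0,0.104,0,0.6],
  [-0.0015,0,0.104,0,0.3],
  [-0.0015,0,0.104,0,0.1],
  [-0.0015,0,0.104,0,0],
  [-0.0015,0,0.104,0,0],
  [-0.0015,0,0.104,0,0],
  [-0.0015,0,0.104,0,0],
])

```text
t: 3.72
eef_pos: [510.3, -301.1, 300.7]
tcp_rot: [3.142, -0.0, 1.4]
ft_force: [1.2, -0.5, -0.1]
opening: 0.338
grip_force: 30.0
```

Call:
carry_out([
  [0,0,-0.03,0,0],
  [0,0,-0.07,0,0],
  [0,0,-0.12,0,0],
  [0,0,-0.17,0,0],
  [0.02,-0.006,-0.2,0,0],
  [0.06,-0.018,-0.2,0,0],
  [0.11,-0.034,-0.2,0,0],
  [0.16,-0.049,-0.2,0,0],
  [0.21,-0.064,-0.2,0,0],
  [0.26,-0.079,-0.2,0,0],
  [0.31,-0.095,-0.2,0,0],
  [0.36,-0.11,-0.2,0,0],
  [0.41,-0.125,-0.2,0,0],
  [0.46,-0.14,-0.2,0,0],
  [0.51,-0.156,-0.2,0,0],
  [0.555,-0.17,-0.2,0,0],
  [0.59,-0.18,-0.2,0,0],
  [0.611,-0.186,-0.2,0,0],
  [0.611,-0.186,-0.2,0,0],
  [0.611,-0.186,-0.2,0,0],
])

```text
t: 6.22
eef_pos: [431.0, 331.9, 500.6]
tcp_rot: [-3.141, 0.0, 1.4]
ft_force: [0.1, -0.6, -1.6]
opening: 0.333
grip_force: 30.0
```

```bash
python3 - <<'E'
from h import *
s=env.state();print(s["eef_pos"],s["tcp_rot"],s["joints"],s["ft_force"]);go([429.5,332.2,345],80.3)
for n in("scene","top"):
    p,d,P=cloud(n);np.savez(n+"1.npz",p=p,P=P)
    q=P.reshape(-1,3);e=s["eef_pos"]
    m=(np.hypot(q[:,0]-e[0],q[:,1]-e[1])<60)&(q[:,2]>60)&(q[:,2]<e[2]-171-25);q=q[m]
    print(n,len(q),q[:,2].min())
    for a,b in((200,225),(225,240),(240,260),(260,280),(280,300)):
        t=q[(q[:,2]>=a)&(q[:,2]<b)]
        if len(t)>3:print(a,b,len(t),t.mean(0).round(1))
cv2.imwrite("pics/s1.png",np.vstack([cv2.resize(np.load("scene1.npz")["p"][60:260,300:560,::-1],None,fx=2,fy=2)]))
E
```

```text
[430.97226599 331.88709705 500.63907152] [-3.14141509e+00  4.35663154e-04  1.39956505e+00] [ 5.34819237e-01  2.87762854e-01  1.62107914e+00 -2.29245196e-04
  1.23316845e+00  7.06126534e-01] [ 0.08509415 -0.6184318  -1.62801075]
[ 1.000e-01 -1.500e+00  1.556e+02] turn -0.1
scene 345 217.05067790191708
200 225 25 [436.6 332.8 220.6]
225 240 12 [438.5 331.9 232.9]
240 260 57 [445.  332.3 251.9]
260 280 113 [446.2 332.4 270.2]
280 300 106 [446.5 332.6 290. ]
top 97 252.39446223888785
240 260 13 [425.1 304.3 256.4]
260 280 39 [423.6 306.4 270.4]
280 300 36 [424.3 304.3 291.6]
```

View pics/s1.png

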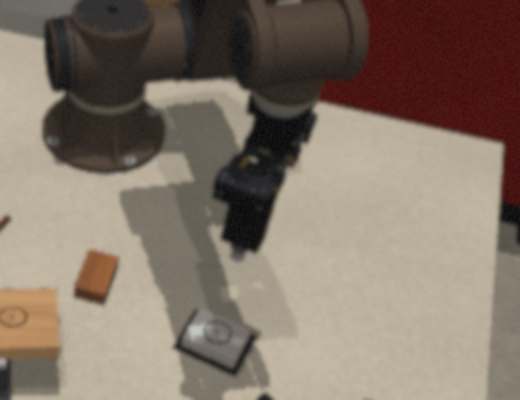

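The picture shows the meter held upright at (248,225), above the check block whose ring is at (218,330). Descending.

Call:
carry_out([
  [0,-0.0015,0.04,0,0],
  [0,-0.0015,0.09,0,0],
  [0,-0.0015,0.13,0,0],
  [0,-0.0015,0.16,0,0],
  [0,-0.0015,0.175,0,0],
  [0,-0.0015,0.18,0,0],
  [0,-0.0015,0.18,0,0],
  [0,-0.0015,0.18,0,0],
])

```text
t: 7.32
eef_pos: [429.4, 333.0, 321.7]
tcp_rot: [3.14, -0.001, 1.4]
ft_force: [-0.1, 0.1, -1.5]
opening: 0.337
grip_force: 30.0
```

Call:
carry_out([
  [0,0,0.002,0,0],
  [0,0,0.004,0,0],
  [0,0,0.006,0,0],
  [0,0,0.008,0,0],
  [0,0,0.008,0,0],
  [0,0,0.008,0,0],
])

```text
t: 8.07
eef_pos: [429.3, 333.0, 312.8]
tcp_rot: [3.142, -0.0, 1.4]
ft_force: [-0.8, 0.3, -0.2]
opening: 0.34
grip_force: 30.0
```

Call:
carry_out([
  [0,0,0.002,0,0],
  [0,0,0.004,0,0],
  [0,0,0.005,0,0],
  [0,0,0.005,0,0],
  [0,0,0.005,0,0],
])

```text
t: 8.7
eef_pos: [429.3, 332.9, 307.8]
tcp_rot: [3.142, -0.0, 1.4]
ft_force: [-0.8, 0.4, 1.6]
opening: 0.334
grip_force: 30.0
```

```bash
python3 - <<'E'
from h import *
F=[];Z=[]
for i in range(10):
    p,d=env.read_camera("scene"); s=env.state();F.append(s["ft_force"]);Z.append(s["eef_pos"])
print(np.mean(F,0),np.std(F,0),np.mean(Z,0),s["t"])
E
```

```text
[-0.79167824  0.0972217   1.51177245] [0.4361398  0.59199926 0.40995298] [429.32255663 332.94568297 307.78721305] 9.2
```

Call:
carry_out([
  [0,0,0,0,0],
  [0,0,0,0,0],
  [0,0,0,0,0],
  [0,0,0,0,0],
  [0,0,0,0,0],
  [0,0,-0.01,0,0],
  [0,0,-0.04,0,0],
  [0,0,-0.09,0,0],
  [0,0,-0.14,0,0],
  [-0.01,0.003,-0.18,0,0],
  [-0.04,0.012,-0.193,0,0],
  [-0.09,0.027,-0.193,0,0],
  [-0.14,0.043,-0.193,0,0],
  [-0.19,0.058,-0.193,0,0],
  [-0.24,0.073,-0.193,0,0],
  [-0.29,0.088,-0.193,0,0],
  [-0.34,0.104,-0.193,0,0],
  [-0.39,0.119,-0.193,0,0],
  [-0.44,0.134,-0.193,0,0],
  [-0.44,0.134,-0.193,0,0],
])

```text
t: 11.7
eef_pos: [486.5, -126.2, 500.6]
tcp_rot: [-3.141, 0.0, 1.396]
ft_force: [-0.0, 0.2, -3.1]
opening: 0.334
grip_force: 30.0
```

```bash
python3 - <<'E'
from h import *
go([510.5,-300.6,400],80.3)
E
```

```text
[-167.6   53.9  100.6] turn -0.3
```

Call:
carry_out([
  [-0.05,0.016,0,0,0],
  [-0.1,0.032,0,0,0],
  [-0.145,0.047,0,0,0],
  [-0.168,0.054,0,0,0],
  [-0.168,0.054,0.04,0,0],
  [-0.168,0.054,0.09,0,0],
  [-0.168,0.054,0.13,0,0],
  [-0.168,0.054,0.15,0,0],
  [-0.168,0.054,0.15,0,0],
  [-0.168,0.054,0.15,0,0],
])

```text
t: 12.95
eef_pos: [511.6, -297.8, 351.9]
tcp_rot: [3.14, 0.0, 1.401]
ft_force: [-0.4, -0.1, -2.5]
opening: 0.34
grip_force: 30.0
```

```bash
python3 - <<'E'
from h import *
print(env.state()["ft_force"]);go([510.5,-300.6,320.5],80.3)
E
```

```text
[-0.35621418 -0.13010478 -2.49086125]
[-3.  -0.6 31.4] turn -0.1
```

Call:
carry_out([
  [-0.003,-0.001,0,0,0],
  [-0.003,-0.001,0.015,0,0],
  [-0.003,-0.001,0.027,0,0],
  [-0.003,-0.001,0.0315,0,0],
  [-0.003,-0.001,0.0315,0,0],
  [-0.006,-0.001,0.0315,0,0],
  [-0.009,-0.001,0.0315,0,0],
  [-0.012,-0.001,0.0315,0,0],
  [-0.014,-0.001,0.0315,0,0],
  [-0.014,-0.001,0.0315,0,0],
])

```text
t: 14.2
eef_pos: [508.0, -311.6, 319.4]
tcp_rot: [3.141, -0.001, 1.4]
ft_force: [1.6, 3.6, -0.6]
opening: 0.336
grip_force: 30.0
```

Call:
carry_out([
  [-0.003,0,0,0,0],
  [-0.006,0,0,0,0],
  [-0.009,0,0,0,0],
  [-0.012,0,0,0,0],
  [-0.015,0,0,0,0],
  [-0.018,0,0,0,0],
  [-0.019,0,0,0,0],
  [-0.019,0,0,0,0],
])

```text
t: 15.2
eef_pos: [504.8, -330.3, 319.4]
tcp_rot: [3.141, -0.001, 1.4]
ft_force: [1.4, 4.4, -0.0]
opening: 0.332
grip_force: 30.0
```

```bash
python3 - <<'E'
from h import *
s=env.state();print(s["eef_pos"],s["tcp_rot"],s["ft_force"],s["moment"])
p,d,P=cloud("scene")
cv2.imwrite("pics/s2.png",cv2.resize(p[90:240,140:320,::-1],None,fx=3.5,fy=3.5))
E
```

```text
[ 504.75355581 -330.31343105  319.38843133] [ 3.14128903e+00 -9.76522239e-04  1.39962910e+00] [ 1.3893135   4.43361021 -0.04188188] [ 1.13126635 -0.45513222 -0.07075698]
```

View pics/s2.png

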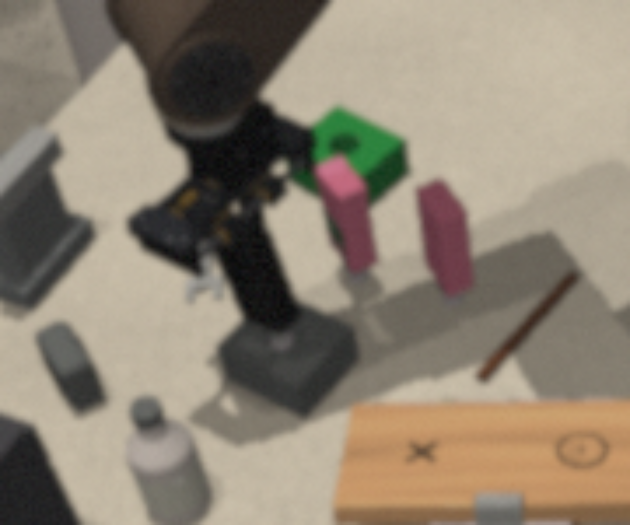

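The picture shows the meter leaning in the grip, case at about (265,270), with its foot still in the dock. I'll lift it and measure the lean.

Call:
carry_out([
  [0,0,-0.01,0,0],
  [0,0,-0.03,0,0],
  [0,0,-0.06,0,0],
  [0,0,-0.09,0,0],
  [0,0,-0.1,0,0],
  [0,0,-0.1,0,0],
])

```text
t: 16.0
eef_pos: [504.5, -330.6, 419.5]
tcp_rot: [3.141, 0.001, 1.4]
ft_force: [-0.2, -0.1, -2.4]
opening: 0.335
grip_force: 30.0
```

```bash
cat > tilt.py <<'E'
from h import *
def tilt(N=4,show=True):
    s=env.state();y=s["tcp_rot"][2];g=s["eef_pos"]-[0,0,171]
    xt=np.array([np.cos(y),np.sin(y),0]);yt=np.array([np.sin(y),-np.cos(y),0]);out=[]
    for i in range(N):
        p,d,P=cloud("scene");q=P.reshape(-1,3)-g
        L=np.stack([q@xt,q@yt,q[:,2]],1)   # local: lean is +x at low z
        # whole-case cut, faces +x_tool
        m=(np.abs(L[:,1])<13)&(L[:,2]<-22)&(L[:,2]>-76)&(L[:,0]>-10)&(L[:,0]<80)
        A=L[m]
        th=.2
        for k in range(8):
            ax=np.array([np.sin(th),0,-np.cos(th)]); per=np.array([np.cos(th),0,np.sin(th)])
            B=A[np.abs(A@per-28)<(6 if k<4 else 4)]
            c=np.polyfit(B@ax,B@per,1); th=th+np.arctan(c[0])
        out.append((th,len(B),(B@per).mean(),np.std(B@per-np.polyval(c,B@ax))))
    print(np.round(out,3),"mean tilt",np.mean([o[0] for o in out]).round(4))
if __name__=="__main__": tilt()
E
python3 tilt.py
```

```text
[[ 0.156 17.    30.937  0.855]
 [ 0.184 42.    30.582  1.109]
 [ 0.166 39.    30.581  1.14 ]
 [ 0.16   3.    30.929  0.72 ]] mean tilt 0.1663
```

Call:
carry_out([
  [0,0,0,10,0],
  [0,0,0,20,0],
  [0,0,0,30,0],
  [0,0,0,40,0],
  [0,0,0,40,0],
  [0,0,0,40,0],
])

```text
t: 16.95
eef_pos: [504.7, -330.6, 418.8]
tcp_rot: [-3.141, 0.0, 0.706]
ft_force: [0.4, 0.1, -1.6]
opening: 0.335
grip_force: 30.0
```

```bash
python3 tilt.py; python3 - <<'E'
from h import *
s=env.state();y=s["tcp_rot"][2];g=s["eef_pos"]-[0,0,171];xt=np.array([np.cos(y),np.sin(y),0]);yt=np.array([np.sin(y),-np.cos(y),0])
p,d,P=cloud("scene");q=P.reshape(-1,3)-g;L=np.stack([q@xt,q@yt,q[:,2]],1)
A=L[(np.abs(L[:,1])<22)&(L[:,2]>-130)&(L[:,2]<-5)&(np.abs(L[:,0])<90)]
for z in range(-130,-5,8):
    t=A[(A[:,2]>=z)&(A[:,2]<z+8)]
    if len(t):print(z,len(t),np.percentile(t[:,0],[10,50,90]).round(1),np.median(t[:,1]).round(1))
np.save("A.npy",A)
E
```

```text
-114 14 [18.1 27.8 32.4] -1.2
-106 14 [25.7 28.3 30.5] -1.7
-98 4 [26.2 28.5 29.7] -1.4
-90 3 [32.1 32.6 33.6] -0.7
-82 1 [41.5 41.5 41.5] -7.5
-74 16 [39.2 43.3 46.1] -3.0
-66 25 [38.5 42.5 46.1] -2.3
-58 23 [38.9 41.6 43.4] 0.5
-50 21 [37.3 40.2 43.7] -2.4
-42 24 [37.  39.  43.1] -1.4
-34 23 [35.  38.2 40.7] -4.1
-26 27 [29.2 36.6 39.6] -2.0
-18 28 [10.3 34.4 37.9] 1.9
-10 21 [12.2 34.3 40. ] -5.8Traceback (most recent call last):
  File "tilt.py", line 18, in <module>
    if __name__=="__main__": tilt()
                             ~~~~^^
  File "tilt.py", line 15, in tilt
    c=np.polyfit(B@ax,B@per,1); th=th+np.arctan(c[0])
    raise TypeError("expected non-empty vector for x")
TypeError: expected non-empty vector for x
```

```bash
cat > tilt.py <<'E'
from h import *
def tilt(N=8):
    s=env.state();y=s["tcp_rot"][2];g=s["eef_pos"]-[0,0,171]
    xt=np.array([np.cos(y),np.sin(y),0]);yt=np.array([np.sin(y),-np.cos(y),0]);out=[]
    for i in range(N):
        p,d,P=cloud("scene");q=P.reshape(-1,3)-g
        L=np.stack([q@xt,q@yt,q[:,2]],1)
        A=L[(np.abs(L[:,1])<13)&(L[:,2]<-16)&(L[:,2]>-74)&(L[:,0]>20)&(L[:,0]<60)]
        for k in range(6):
            c=np.polyfit(A[:,2],A[:,0],1);r=A[:,0]-np.polyval(c,A[:,2])
            A=A[np.abs(r)<max(2.5*r.std(),2)]
        out.append((np.arctan(-c[0]),len(A),c[1],r.std()))
    o=np.array(out);print("tilt",o[:,0].round(3),o[:,0].mean().round(4),"n",o[:,1].mean(),"at z0",o[:,2].mean().round(1),"std",o[:,3].mean().round(2),"t",env.state()["t"])
tilt()
E
python3 tilt.py
```

```text
tilt [0.15  0.161 0.154 0.142 0.143 0.128 0.133 0.126] 0.1424 n 126.875 at z0 34.1 std 2.23 t 17.55
```

```bash
python3 tilt.py
```

```text
tilt [0.153 0.132 0.143 0.157 0.159 0.142 0.135 0.169] 0.1487 n 128.0 at z0 33.8 std 2.34 t 17.95
```

```bash
python3 - <<'E'
from h import *
S=np.load("scene.npz");q=S["P"].reshape(-1,3)-[510.5,-299.9,0]
for az,h,w in((-9.7,16,24),(80.3,28,13)):
    a=np.radians(az);u=np.array([np.cos(a),np.sin(a),0]);v=np.array([-np.sin(a),np.cos(a),0])
    L=np.stack([q@u,q@v,q[:,2]],1)
    for lo,hi in((62,145),(70,140)):
        A=L[(np.abs(L[:,1])<w)&(L[:,2]>lo)&(L[:,2]<hi)&(np.abs(L[:,0]-h)<12)]
        for k in range(6):
            c=np.polyfit(A[:,2],A[:,0],1);r=A[:,0]-np.polyval(c,A[:,2]);A=A[np.abs(r)<max(2.5*r.std(),2)]
        print(az,len(A),"tilt",np.arctan(-c[0]).round(3),"offset",A[:,0].mean().round(1),r.std().round(2))
E
```

```text
-9.7 172 tilt -0.001 offset 15.3 1.51
-9.7 144 tilt -0.005 offset 15.4 1.52
80.3 100 tilt -0.004 offset 27.2 1.48
80.3 85 tilt -0.015 offset 27.2 1.54
```

Call:
carry_out([
  [0,0,0,-10,0],
  [0,0,0,-20,0],
  [0,0,0,-30,0],
  [0,0,0,-40,0],
  [0,0,0,-40,0],
  [0,0,0,-40,0],
])

```text
t: 18.7
eef_pos: [504.7, -330.5, 419.2]
tcp_rot: [3.141, -0.0, 1.396]
ft_force: [0.6, -0.2, -2.2]
opening: 0.333
grip_force: 30.0
```

```bash
python3 - <<'E'
from h import *
go([505.4,-326.0,319.4],80.2)
E
```

```text
[ 4.6 -0.1 99.8] turn -0.2
```

Call:
carry_out([
  [0.0045,0,0.03,0,0],
  [0.0045,0,0.06,0,0],
  [0.0045,0,0.08,0,0],
  [0.0045,0,0.095,0,0],
  [0.0045,0,0.1,0,0],
  [0.0045,0,0.1,0,0],
  [0.001,0,0.1,0,0],
  [-0.002,0,0.1,0,0],
  [-0.005,0,0.1,0,0],
  [-0.008,0,0.1,0,0],
  [-0.0105,0,0.1,0,0],
  [-0.0105,0,0.1,0,0],
  [-0.0105,0,0.1,0,0],
])

```text
t: 20.32
eef_pos: [503.0, -340.5, 319.3]
tcp_rot: [3.141, -0.001, 1.399]
ft_force: [2.2, 4.6, -4.9]
opening: 0.332
grip_force: 30.0
```

Call:
carry_out([
  [0,0,-0.02,0,0],
  [0,0,-0.05,0,0],
  [0,0,-0.09,10,0],
  [0,0,-0.1,20,0],
  [0,0,-0.1,30,0],
  [0,0,-0.1,40,0],
  [0,0,-0.1,40,0],
  [0,0,-0.1,40,0],
])

```text
t: 21.32
eef_pos: [502.8, -341.0, 419.4]
tcp_rot: [3.141, -0.0, 0.706]
ft_force: [0.7, -0.1, -2.7]
opening: 0.337
grip_force: 30.0
```

```bash
python3 tilt.py
```

```text
tilt [0.204 0.211 0.228 0.209 0.208 0.229 0.201 0.212] 0.2128 n 130.375 at z0 37.1 std 2.46 t 21.725
```

Call:
carry_out([
  [0,0,-0.04,0,0],
  [0,0,-0.08,0,0],
  [0.03,-0.031,-0.085,5,0],
  [0.065,-0.067,-0.085,10,0],
  [0.1,-0.103,-0.085,15,0],
  [0.135,-0.138,-0.085,18.3,0],
  [0.17,-0.174,-0.085,18.3,0],
  [0.205,-0.21,-0.085,18.3,0],
  [0.24,-0.245,-0.085,18.3,0],
  [0.2525,-0.258,-0.075,18.3,0],
  [0.2525,-0.258,-0.05,18.3,0],
  [0.2525,-0.258,-0.02,18.3,0],
  [0.2525,-0.258,0,18.3,0],
  [0.2525,-0.258,0,18.3,0],
  [0.2525,-0.258,0,18.3,0],
])

```text
t: 23.6
eef_pos: [529.3, 18.8, 419.9]
tcp_rot: [3.141, -0.001, 0.382]
ft_force: [0.0, -0.0, -1.5]
opening: 0.336
grip_force: 30.0
```

```bash
python3 tilt.py; python3 - <<'E'
from h import *
s=env.state();y=s["tcp_rot"][2];print(s["eef_pos"],s["tcp_rot"],s["ft_force"]);g=s["eef_pos"]-[0,0,171];xt=np.array([np.cos(y),np.sin(y),0]);yt=np.array([np.sin(y),-np.cos(y),0])
th=.217;ax=np.array([np.sin(th),0,-np.cos(th)]);per=np.array([np.cos(th),0,np.sin(th)])
T=[]
for i in range(4):
    p,d,P=cloud("scene");q=P.reshape(-1,3)-g;T.append(np.stack([q@xt,q@yt,q[:,2]],1))
L=np.vstack(T)
A=L[(np.abs(L[:,1])<30)&(L@ax>15)&(L@ax<140)&(np.abs(L@per)<60)]
s_=A@ax;r=A@per
for a in range(60,136,4):
    m=(s_>=a)&(s_<a+4)
    if m.sum()>3:print(a,m.sum(),np.percentile(r[m],[10,50,90]).round(1),np.percentile(A[m,1],[3,50,97]).round(1))
cv2.imwrite("pics/s3.png",cv2.resize(p[110:260,210:390,::-1],None,fx=4,fy=4,interpolation=2))
E
```

```text
tilt [0.231 0.201 0.2   0.197 0.214 0.204 0.217 0.22 ] 0.2106 n 136.375 at z0 37.1 std 1.93 t 24.0
[529.07211259  19.19396148 419.48254394] [ 3.14145360e+00 -4.22782401e-04  3.82590879e-01] [ 0.34826324 -0.80216072 -2.15481711]
60 45 [31.1 35.1 38.4] [-17.2  -2.8  13.7]
64 57 [28.3 34.9 38.8] [-17.2   0.2  14.7]
68 54 [31.8 35.4 38.4] [-17.1  -1.2  14.8]
72 43 [32.2 35.6 38.5] [-17.1   0.3  14.9]
76 45 [31.6 35.1 37.3] [-17.   -5.4  12.1]
88 4 [23.5 24.1 24.8] [-2.2  0.7  3.7]
92 12 [19.6 21.  22.3] [-5.1 -0.7  3.8]
100 14 [10.  14.2 16. ] [-8.  -3.5  2.8]
104 30 [ 9.6 13.3 18. ] [-10.9  -1.9   7.1]
108 51 [ 6.4 14.3 19.5] [-10.8  -1.9   7.2]
112 28 [11.7 16.7 20.4] [-10.8   1.2   7.2]
```

View pics/s3.png

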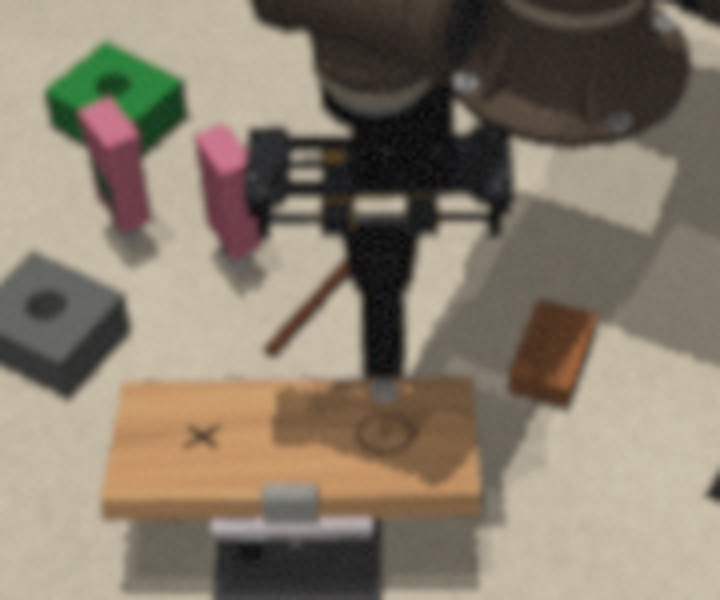

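The picture shows the meter leaning squarely over the ring: foot (385,388), ring (385,433), cross (202,436) to one side. Approaching along the board normal.

Call:
carry_out([
  [0.002,0,0.009,0,0],
  [0.0045,0,0.02,0,0],
  [0.0065,0,0.03,0,0],
  [0.0075,0,0.035,0,0],
  [0.0075,0,0.035,0,0],
  [0.0075,0,0.035,0,0],
])

```text
t: 24.95
eef_pos: [536.1, 22.0, 384.4]
tcp_rot: [3.141, -0.0, 0.383]
ft_force: [0.6, -0.6, -2.6]
opening: 0.337
grip_force: 30.0
```

```bash
cat > f.py <<'E'
from h import *
F=[];Z=[]
for i in range(8):
    env.read_camera("scene"); s=env.state();F.append(s["ft_force"]);Z.append(s["eef_pos"])
f=np.mean(F,0);n=np.array([-.2002,-.0813,.9763])
print(f.round(2),"net along n",((f+[0,0,2.16])@n).round(2),np.mean(Z,0).round(1),s["t"])
E
python3 f.py
```

```text
[-0.45 -0.17 -1.95] net along n 0.31 [536.1  22.  384.5] 25.35
```

Call:
carry_out([
  [0.0006,0,0.003,0,0],
  [0.0013,0,0.006,0,0],
  [0.0018,0,0.008,0,0],
  [0.0024,0,0.0105,0,0],
  [0.0024,0,0.0105,0,0],
  [0.0024,0,0.0105,0,0],
])

```text
t: 26.1
eef_pos: [538.3, 22.8, 373.8]
tcp_rot: [-3.142, 0.0, 0.383]
ft_force: [-1.2, -0.6, 0.8]
opening: 0.339
grip_force: 30.0
```

```bash
python3 f.py
```

```text
[-1.47 -0.55  0.71] net along n 3.14 [538.3  22.9 373.8] 26.5
```

Call:
carry_out([
  [0.0002,0,0.001,0,0],
  [0.0004,0,0.002,0,0],
  [0.0004,0,0.002,0,0],
  [0.0004,0,0.002,0,0],
  [0.0004,0,0.002,0,0],
])

```text
t: 27.12
eef_pos: [538.7, 23.0, 371.8]
tcp_rot: [3.142, -0.0, 0.382]
ft_force: [-0.7, -1.3, 1.4]
opening: 0.336
grip_force: 30.0
```

```bash
python3 f.py; python3 tilt.py; python3 - <<'E'
from h import *
p,d,P=cloud("scene");b=env.read_camera("top")[0]
cv2.imwrite("pics/s4.png",np.hstack([cv2.resize(p[140:260,240:370,::-1],(390,360),interpolation=2),cv2.resize(b[120:230,260:400,::-1],(400,360),interpolation=2)]))
s=env.state();y=s["tcp_rot"][2];g=s["eef_pos"]-[0,0,171];xt=np.array([np.cos(y),np.sin(y),0])
# case lower edge distance above board plane, from front-face points
n=np.array([-.2002,-.0813,.9763]);q=P.reshape(-1,3);I=p.reshape(-1,3).astype(int).sum(1)
m=(np.hypot(q[:,0]-560,q[:,1]-33)<70)&(I<90);h=(q-[566.6,35,96.5])@n
print("dark lowest h",np.percentile(h[m&(h>5)],[1,3,5,10]).round(1))
q0=q[(np.abs(h)<6)&(p.reshape(-1,3)[:,0]>1.4*p.reshape(-1,3)[:,2])&(np.hypot(q[:,0]-595,q[:,1]+30)<165)]
for i in range(4):
    o=q0.mean(0);nn=np.linalg.svd(q0-o,full_matrices=False)[2][2];nn*=np.sign(nn[2]);q0=q0[np.abs((q0-o)@nn)<3.5]
print("board n",nn.round(4),np.arccos(nn[2]).round(4))
E
```

```text
[-1.61 -0.76  1.33] net along n 3.8 [538.7  23.  371.7] 27.525
tilt [0.208 0.217 0.229 0.206 0.222 0.211 0.19  0.242] 0.2157 n 127.875 at z0 36.6 std 1.95 t 27.925
dark lowest h [41.5 48.7 59.4 83. ]
board n [-0.2011 -0.0817  0.9762] 0.2188
```

View pics/s4.png

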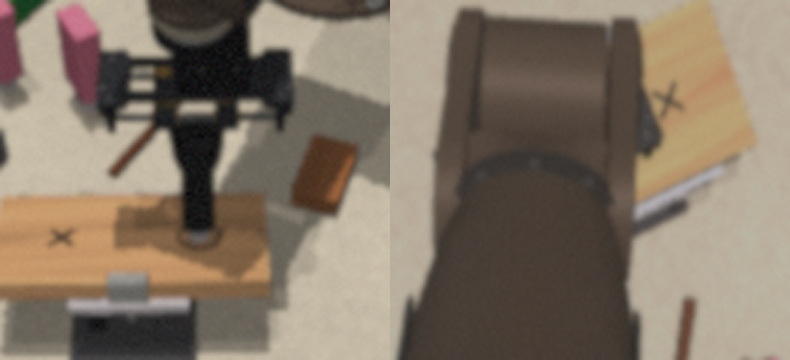

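The foot sits inside the ring at (199,237), square to the board, and the board's slope is unchanged. I'll hold a moment and hand in.

Call:
carry_out([
  [0,0,0.0003,0,0],
  [0,0,0.0003,0,0],
  [0,0,0.0003,0,0],
  [0,0,0.0003,0,0],
])

```text
t: 28.52
eef_pos: [538.7, 23.0, 371.4]
tcp_rot: [-3.142, -0.0, 0.383]
ft_force: [-1.2, 0.2, 2.2]
opening: 0.338
grip_force: 30.0
```

```bash
python3 -c "
from cell import env
print(env.job_done())"
```

```text
the job is handed in; nothing more can be done
None
```

The job is handed in at about 28.5 s: the meter was pressed upright in the check block's ring for about a second, then tilted in the grip against the dock because the tool cannot tilt. It is now held in the board's ring, square to within about 0.01 rad, the foot about 6–7 mm in by the measured force; the board's slope is unchanged, and I saw nothing disturbed.

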